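# Jog the sample mill by its bayonet lid

### The arm

A 6-joint arm with a two-finger parallel gripper is mounted at the origin on the work surface; the furniture and walls round the work are solid. World frame = base frame: x ahead of the robot, y to its left, z up, the work surface at z = 0. Lengths are in m, angles in degrees, forces in N, time in s.
With the tool pointing down it reaches from about 0.375 to 0.75 m from the base axis. Payload 9 kg.
Tool frame: the origin (TCP) lies where the fingers leave the gripper's body, on its centre line; the fingertips stand 73 mm ahead of it and the grasp point (between the pads) lies 54 mm ahead of it (robot.tip_reach is the distance from the TCP to the fingertips, in m); z points along the fingers, y is the line along which they close (so a half turn about z gives the same grasp; the last joint's range is limited). The gripper opens to 85 mm and grips with 20 to 120 N. Pads are 22 mm wide; open, the fingers measure 114 mm over their backs; the gripper's body (76 mm by 85 mm) begins 54 mm behind the grasp point. The pads swing forward as they close: fully open they stand 13 mm farther back than shut.
Start: joints at [-76.702, 5.964, 5.575, 89.605, 0, 77.527], TCP at [0.261, -0.54, 0.304] pointing down, gripper open.
Joint ranges: [-171.21, 171.21], [-48.23, 106.86], [-62.78, 66.21], [-105.2, 120.99], [-86.42, 89.51], [-180, 180]. Speed limits (degrees/s): [127.2, 127.2, 147.25, 180, 180, 180].

### API

Orientations are given as [roll, pitch, yaw] about the fixed x, y, z axes, in that order (R = Rz(yaw) Ry(pitch) Rx(roll)).
In Python, from plant import robot gives the robot as it stands. Calls block until the motion is done:
- robot.move_pose(position, orientation): joint-space move of the TCP to a pose.
- robot.line_to(position, vel=0.15, rotation=None, guard=None): straight line of the TCP; rotation=None keeps the orientation; vel is the mean speed in m/s. With guard (N) it stops when the force on the tool has changed by that much, and returns True; else False.
- robot.goto_joints(angles): joint-space move.
- robot.set_gripper(opening): finger opening in m; the grip force is fixed at half the most; returns when the fingers have stopped.
- robot.pause(seconds).
- robot.ik(position, orientation): joint angles nearest the present ones, or None.
- robot.observe(): the state.
- robot.grab_frame(name): name is "scene" or "top"; returns the picture (420x560x3 uint8, blue, green, red); there is no depth.
- robot.get_calibration(name): a dict with "vertical_fov" (degrees; the focal length in pixels is half the picture's height over the tangent of half this angle, whatever the lens; pixels are square), "cx", "cy" (the principal point, pixels), "rvec" (rotation vector, rad) and "tvec" (3), from world to camera coordinates, as OpenCV has them. Camera axes: x right, y down, z forward; pixel columns grow to the right and rows downward; lengths in m; the calibration is good to about 2 mm. A picture is of the moment at which its call begins. get_calibration takes no time and is no camera call.
A pose or a line that the arm cannot do raises robot.IKError and nothing moves.
- robot.job_done(): hands the job in; it is judged then, once.
The state is a dict: "time": time; "q": joint angles; "qvel": joint speeds; "joint_torque": joint torques, N m; "tool_pos": TCP position; "tcp_rot": TCP orientation; "ft_force": force on the tool from outside, world axes, zero at the start; "torque": the same for the moment, N m; "gripper_width": finger opening in m; "gripper_force": force on a finger pad.
Only numpy, scipy, OpenCV 4.12 (cv2) and the standard library are available. Lean on these libraries where they do the work, as an engineer would, in place of code of your own. Each camera call takes 0.05 s, during which the arm holds its last target. There are 200 camera calls.

### The job

Jog the cleaned sample mill: of the three lids on the rubber mat take the one that fits the mill's steel collar, and leave the other two where they lie. Seat it fully in the collar with its lugs through the entry slots, turn it clockwise (seen from above) to the single jog rib, halfway to the lock, and do not let it run on to the lock click. The ring under the collar springs back, so finish while still gripping the lid and holding it at the jog rib, and leave the bottle, counter and marker standing or lying where they are.

Things in the scene. Friction and masses are not known exactly. Their poses are not given: they have to be found in the camera images.
- mill: sample mill, fixed on the table: white rectangular housing 146 x 116 x 64 mm, round white top, steel collar on it. Origin on the collar's axis at table height, z up; -x is the front (rocker switch). The collar's two entry slots lie along +x and -x. Raised black marks on the white shoulder round the collar, same at front and back: wedge at the slot, single rib (jog), square block (locked).
- collar (a point): centre of the steel collar's flat rim, 104 mm above the table, axes as the mill. Collar 76 mm across, bore 53 mm; two facing entry slots, 70 mm from end to end along x, 16 mm wide at the bore. Lip 7.5 mm thick: below it the lid's lugs can turn clockwise (seen from above). Spring pins resist from about 60 deg after the slots, the lock clicks at about 70, hard stop at about 82 deg.
- jog_rib (a point): the front single jog rib, 3 x 8.5 mm, 43 mm from the collar's axis, 45 deg clockwise (seen from above) from the front slot and wedge; the lid is at jog when its grip bar points along the ribs
- lock_block (a point): the front square lock block, 7.5 mm, 43 mm from the axis, 75 deg clockwise from the front slot: the lid must not get there
- lid_76: round grey plastic lid, rim 76 mm across as the collar: the one that fits. Origin on its axis at its underside, z up, x along grip bar and lugs. From below: round neck 49 mm across, 15.5 mm high, foot chamfered 3.5 mm; rim disc 6 mm thick; grip bar. 47.5 mm high in all, 0.06 to 0.13 kg. Seated, its rim lies on the collar, origin 88.5 mm above the table.
- lid_76_grip (a point): middle of the top of lid_76's grip bar, 47.5 mm above its underside. Half-turned, the lid is the same. Bar 52 mm long (x), 18 mm wide (y), 26 mm high, upright on the rim disc with rounded edges; the other lids have the same bar
- lid_76_lug (a point): outer end of one of lid_76's two lugs, one at each side, at the foot of the neck under an end of the grip bar: 63 mm over both lugs, each 11 mm wide and 6 mm high
- lid_64: like lid_76 but smaller: rim 64 mm, neck 39 mm, 50 mm over the lugs. Too small, its lugs do not catch in the collar. Origin at its underside, x along the grip bar
- lid_88: like lid_76 but larger: rim 88 mm, neck 59 mm, 74 mm over the lugs. Too large to enter the collar. Origin at its underside, x along the grip bar
- mat: thin black rubber mat 120 x 300 x 3 mm, fixed, long side along its y; the three lids stand on it in a row. Origin under its centre.
- jog_ring (a joint): sprung ring inside the mill, turned clockwise (seen from above) by the lid's lugs; 0 at rest, grows in rad. It lags the lid by about 6 deg (0.10 rad) of play: lid at the jog rib (45 deg) reads about 0.68. A spring turns it back: 0.04 N m at rest, 0.10 N m at the jog rib.
- bottle_8: white bottle, 40 mm across, 88 mm high, stands beside the mill. Origin at its foot.
- tally_counter: small hand tally counter 33 x 48 x 52 mm beside the mill. Origin at its underside.
- marker_1: marker pen, 128 mm long, 15 mm thick, lying behind the mat. Origin at its underside.
Mind the look-alikes: they are no part of the job. What is shaped like the lid_76 but blue, orange or pink is not meant.

How it is judged (in metres and radians):
On the way, in this order (a step that is already met when the one before it is completed fails the run):
1. the lid that fits is lifted off the mat (height (world z) of lid_76 above 0.04 m), for 0.2 s.
2. that lid is seated in the collar, rim down on it (z of lid_76 in the frame of mill below 0.0915 m and horizontal distance between lid_76 and mill below 0.003 m and angle between lid_76's own z axis and vertical below 0.06 rad), for 0.2 s.
At the end, for the whole second after the job is handed in: The 76 mm lid is seated (rim within 3 mm of the collar, centred within 3 mm, level), turned clockwise 45 deg from the slots (35 to 55 deg), its sprung ring carried along (0.45 to 0.95 rad), and the fingers still grip it (over 3 N) (all of step 2 and angle between the x axis of lid_76 and the x axis of mill, either way round between 0.61 and 0.96 rad and value of joint jog_ring between 0.45 and 0.95 rad and contact force between the fingers and lid_76 above 3 N); the arm keeps its last pose, push and grip.
It fails at once if the lid is turned on to the lock click (about 70 deg; ring over 1.13 rad) (value of joint jog_ring above 1.13 rad).
It fails at once if another lid is moved more than 30 mm (distance of any of lid_64, lid_88 from where it was at the start of the episode above 0.03 m).
It fails at once if the bottle, counter or marker is knocked over or moved more than 30 mm (distance of any of bottle_8, tally_counter, marker_1 from where it was at the start of the episode above 0.03 m or angle between any of bottle_8, tally_counter's own z axis and vertical above 0.4 rad).
It also fails if it takes over 45 s, if anything falls off the work surface, if the arm or the gripper's body presses on something with over 40 N, if the wrist force passes 120 N, or if a joint passes its speed limit or range.

## Working session

There is one attempt and no reset: what is moved stays moved. The work goes in short steps, each a Python script; the robot and the scene stay as the last script left them, time stands still between calls to the robot, and variables do not carry over. Pictures are saved under pics/ and viewed, at most 10 in all, crops included, and the job is handed in when it is done.

```bash
mkdir -p pics; ls; python3 - <<'E'
from plant import robot
import cv2
for n in("scene","top"):
    cv2.imwrite(f"pics/{n}0.png",robot.grab_frame(n)); print(n,robot.get_calibration(n))
s=robot.observe(); print(s['tool_pos'],s['tcp_rot'],s['time'],robot.tip_reach,s['gripper_width'])
E
```

```text
pics
scene {'vertical_fov': 50.90846330930186, 'cx': 276.586180663357, 'cy': 212.46978506459772, 'rvec': array([ 1.18210778, -2.04080352,  1.13307616]), 'tvec': array([0.19826817, 0.29784038, 0.80540301])}
top {'vertical_fov': 42.646771957978224, 'cx': 282.075659573232, 'cy': 215.92958966610394, 'rvec': array([ 2.17534009, -2.15790305,  0.08770307]), 'tvec': array([-0.02462244,  0.47325839,  1.74913018])}
[ 0.26084598 -0.54010248  0.30318205] [-1.79931949e+02 -1.72454538e-02  2.57714385e+01] 0.1 0.0726 0.08538121966217173
```

View pics/scene0.png

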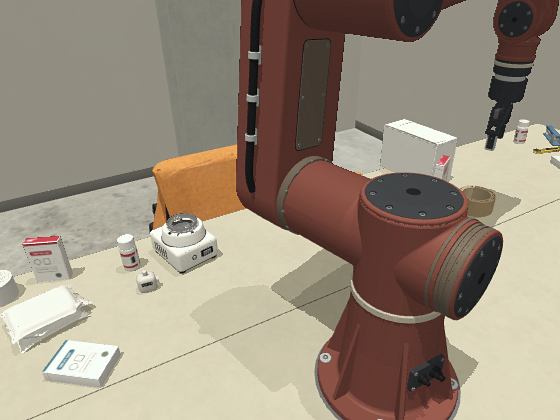

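View pics/top0.png

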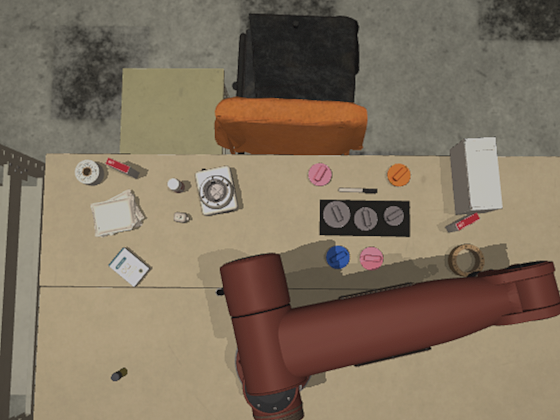

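The top view shows the black mat at (365,218) with three grey lids at (337,214), (366,217) and (394,215). The look-alikes are pink at (320,174) and (372,257), orange at (399,174) and blue at (338,257). The mill is at (216,190). By size, the middle grey lid should be lid_76, so I'll check that in a crop.

```bash
python3 - <<'E'
import cv2,numpy as np
t=cv2.imread("pics/top0.png")
a=cv2.resize(t[195:240,315:415],(800,360),interpolation=cv2.INTER_CUBIC)   # 8x
b=cv2.resize(t[162:222,166:246],(320,240),interpolation=cv2.INTER_CUBIC) # 4x
a2=np.zeros((240,800,3),np.uint8);a2[:,:320]=b
s=cv2.imread("pics/scene0.png")[205:275,145:225]
a2[:,330:800]=cv2.resize(s,(470,240*1),interpolation=cv2.INTER_CUBIC)
cv2.imwrite("pics/crop1.png",cv2.convertScaleAbs(np.vstack([a,a2]),alpha=1.3))
E
```

```text
(no output)
```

View pics/crop1.png

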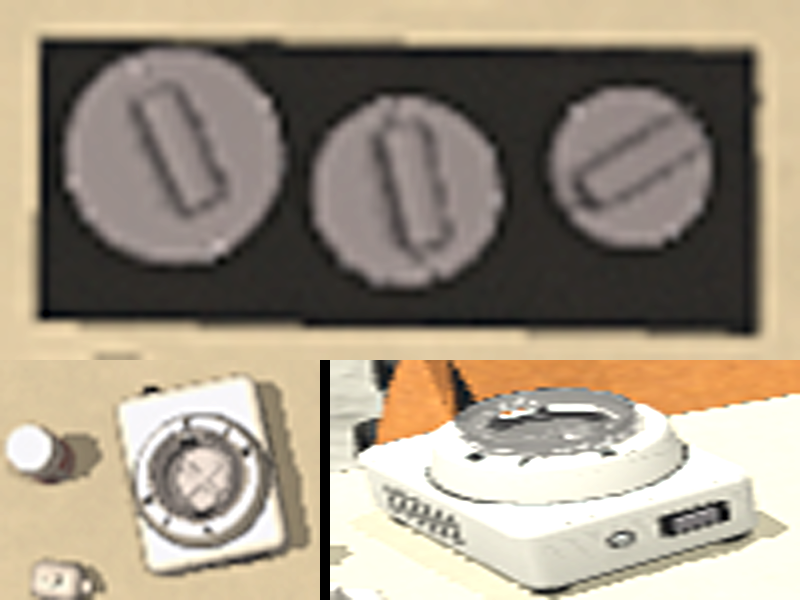

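Sizes in the crop are about 27.5, 23.8 and 20 px. That is the ratio 88:76:64, so the middle lid at (366,217) is lid_76. Next I rectify the images onto the known planes to measure.

```bash
cat > h.py <<'E'
import cv2,numpy as np
from plant import robot
def cam(n):
    c=robot.get_calibration(n);f=210/np.tan(np.radians(c['vertical_fov'])/2)
    K=np.array([[f,0,c['cx']],[0,f,c['cy']],[0,0,1.]])
    return K,cv2.Rodrigues(c['rvec'])[0],np.array(c['tvec'])
def H(n,z):   # world (x,y) on plane z -> pixel
    K,R,t=cam(n); return K@np.c_[R[:,0],R[:,1],R[:,2]*z+t]
def px2w(n,z,uv):
    return cv2.perspectiveTransform(np.float64(uv).reshape(-1,1,2),np.linalg.inv(H(n,z))).reshape(-1,2)
def w2px(n,p):
    K,R,t=cam(n); q=(K@(R@np.atleast_2d(p).T+t[:,None])).T; return q[:,:2]/q[:,2:]
def rect(img,n,z,c,half,px):  # rectified: image right = -y, up = +x ; px per m
    S=np.array([[0,-1/px,c[0]+half],[-1/px,0,c[1]+half],[0,0,1.]])
    k=int(2*half*px); return cv2.warpPerspective(img,H(n,z)@S,(k,k),flags=cv2.INTER_CUBIC|cv2.WARP_INVERSE_MAP)
E
python3 - <<'E'
from h import *
t=cv2.imread("pics/top0.png");s=cv2.imread("pics/scene0.png")
hsv=cv2.cvtColor(t,cv2.COLOR_BGR2HSV)
# mat corners
mc=np.array([[320,200],[409.5,201],[409.5,236.5],[319.7,235]]);w=px2w("top",.003,mc);print("mat",w.round(4),np.linalg.norm(np.diff(w,axis=0),axis=1))
sub=t[195:240,315:415].astype(int).max(2); m=((sub>75)&(sub<190)).astype(np.uint8)
mat=cv2.fillConvexPoly(np.zeros_like(m),(mc-[315,195]+np.array([[1.5,1.5],[-1.5,1.5],[-1.5,-1.5],[1.5,-1.5]])).astype(int),1)
cs,_=cv2.findContours(m*mat,cv2.RETR_EXTERNAL,cv2.CHAIN_APPROX_NONE)
for c in cs:
    if cv2.contourArea(c)<100: continue
    (u,v),r=cv2.minEnclosingCircle(c);mo=cv2.moments(c);cc=np.array([[mo['m10']/mo['m00']+315,mo['m01']/mo['m00']+195]])
    print("lid",cc,px2w("top",.0245,cc),r)
mill=px2w("top",.104,[[216,189.5]])[0];print("mill~",mill,px2w("scene",.104,[[183,223]]))
c0=mill
a=rect(t,"top",.104,c0,.1,2000);b=rect(s,"scene",.104,c0,.1,2000)
cv2.imwrite("pics/rm.png",np.hstack([a,b]))
l=px2w("top",.0505,[[366.5,217.5]])[0];print(l)
for im in(a,b):
    for k in range(0,400,50): cv2.line(im,(k,0),(k,6),(0,0,255),1);cv2.line(im,(0,k),(6,k),(0,0,255),1)
cv2.imwrite("pics/rm.png",np.hstack([a,b]))
E
```

```text
mat [[ 0.5296 -0.1466]
 [ 0.5283 -0.4441]
 [ 0.4101 -0.4425]
 [ 0.4127 -0.1458]] [0.29750411 0.11823072 0.29666236]
lid [[365.26789366 218.38241309]] [[ 0.46716908 -0.29381992]] 11.983470916748047
lid [[393.39112668 215.35785172]] [[ 0.47781887 -0.38593329]] 10.328168869018555
lid [[336.18045343 213.97150735]] [[ 0.48100484 -0.19853864]] 13.780892372131348
mill~ [0.54803065 0.18756542] [[0.53219272 0.19010389]]
[ 0.46769243 -0.29414231]
```

View pics/rm.png

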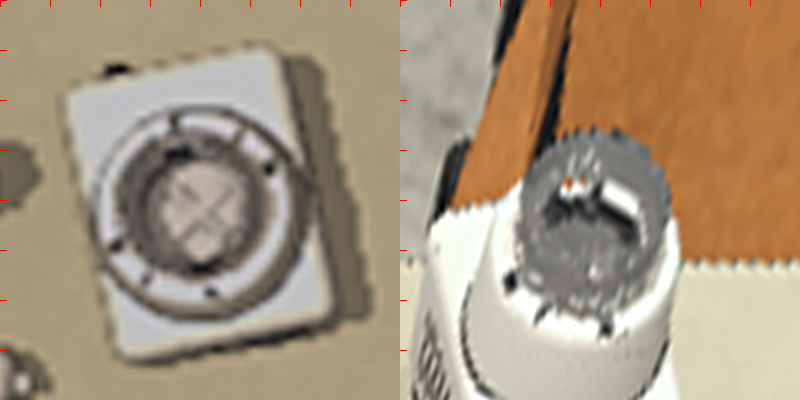

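In the rectified view (2 px/mm) the top camera puts the collar centre at about (192,205). Its wedges are at (211,293) and (175,120), the ribs at (147,280) and (238,133), and the blocks at (115,245) and (269,168). The scene camera puts the collar at about (196,204). The mill yaw comes out near 12°. Next I triangulate the marks, measure the bar angle and check IK.

```bash
python3 - <<'E'
from h import *
c0=np.array([.54803065,.18756542])
def r2w(p): p=np.float64(p); return np.c_[c0[0]+.1-p[:,1]/2000,c0[1]+.1-p[:,0]/2000]
top=r2w([[211,293],[147,280],[115,245]]);sc=r2w([[206,328],[141,316],[111,281]])
f=lambda n,w:w2px(n,np.c_[w,np.full(len(w),.104)]).T
P=lambda n:(lambda K,R,t:K@np.c_[R,t])(*cam(n))
X=cv2.triangulatePoints(P("top"),P("scene"),f("top",top),f("scene",sc));X=(X[:3]/X[3]).T;print(X.round(4))
zs=X[:,2].mean()
# marks from top at that height, all six
m=r2w([[211,293],[147,280],[115,245],[175,120],[238,133],[269,168]])
w=px2w("top",zs,f("top",m).T);c=w.mean(0);d=w-c;a=np.degrees(np.arctan2(d[:,1],d[:,0]))
print("mark ctr",c,"r",np.linalg.norm(d,axis=1).round(4),"yaw",((a+np.array([180,225,255,0,45,75])+180)%360-180).round(1))
print("rim ctr top/scene",r2w([[192,205],[196,204]]))
# lid bar angle
t=cv2.imread("pics/top0.png");l=np.array([.4675,-.294])
r=rect(t,"top",.0505,l,.045,6000);cv2.imwrite("pics/lid.png",r)
for p,y in((l,14),(c,12),(c,-33)):
  for dy in(0,180,-180):
    q=robot.ik([*p,.2],[180,0,y+dy]);print(y+dy,None if q is None else np.round(q,0))
E
```

```text
[[0.5022 0.182  0.093 ]
 [0.509  0.2146 0.0924]
 [0.5264 0.2304 0.0928]]
mark ctr [0.5463784  0.19290297] r [0.0445 0.0435 0.0436 0.0444 0.0435 0.0431] yaw [12.1 13.2 11.4 11.4 13.2 11.7]
rim ctr top/scene [[0.54553065 0.19156542]
 [0.54603065 0.18956542]]
14 [-46.  -2. -13.  79.   0. 120.]
194 [-46.  -2. -13.  79.   0. -60.]
-166 [-46.  -2. -13.  79.   0. -60.]
12 [  7.   3.  -9.  79.   0. 175.]
192 [ 7.  3. -9. 79.  0. -5.]
-168 [ 7.  3. -9. 79.  0. -5.]
-33 [   7.    3.   -9.   79.    0. -140.]
147 [ 7.  3. -9. 79.  0. 40.]
-213 [ 7.  3. -9. 79.  0. 40.]
```

View pics/lid.png

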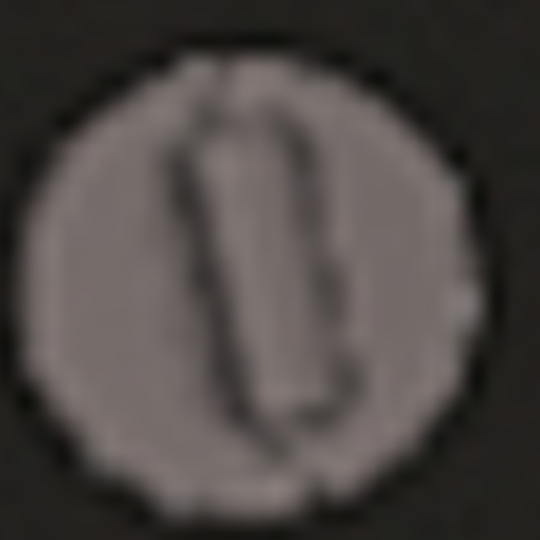

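The lid bar is at about 13.2° yaw, centred near (0.4673, -0.2936). The collar is near (0.5457, 0.1915) at 12° yaw. Now I grasp.

```bash
python3 - <<'E'
from h import *
def st(k):
    s=robot.observe();print(k,round(s['time'],2),np.round(s['tool_pos'],4),np.round(s['ft_force'],1),round(s['gripper_width'],4),np.round(s['gripper_force'],1));return s
p=[.4673,-.2936];o=[180,0,-166.8]
robot.move_pose([*p,.20],o);robot.set_gripper(.045);st('above')
robot.line_to([*p,.125],vel=.15)
g=robot.line_to([*p,.094],vel=.03,guard=5);s=st(f'down {g}')
z=s['tool_pos'][2]+(.004 if g else .003)
robot.line_to([*p,z],vel=.05);robot.set_gripper(0.0);st('grip')
robot.line_to([*p,z+.08],vel=.12);st('up')
cv2.imwrite("pics/t1.png",robot.grab_frame("top"));cv2.imwrite("pics/s1.png",robot.grab_frame("scene"))
E
python3 -c "
import cv2,numpy as np
t=cv2.imread('pics/t1.png')[150:250,300:430];cv2.imwrite('pics/t1c.png',cv2.resize(t,None,fx=5,fy=5,interpolation=2))"
```

```text
above 2.62 [ 0.4673 -0.2937  0.2   ] [-1.1  0.3  0.1] 0.0452 0.0
down True 4.21 [ 0.4671 -0.2934  0.095 ] [-1.2  0.9  4.9] 0.045 2.8
grip 4.82 [ 0.4673 -0.2936  0.099 ] [ 0.2 -1.1  0.6] 0.0172 58.9
up 5.63 [ 0.467  -0.2933  0.1781] [-0.4  0.7 -2.1] 0.017 58.5
```

View pics/t1c.png

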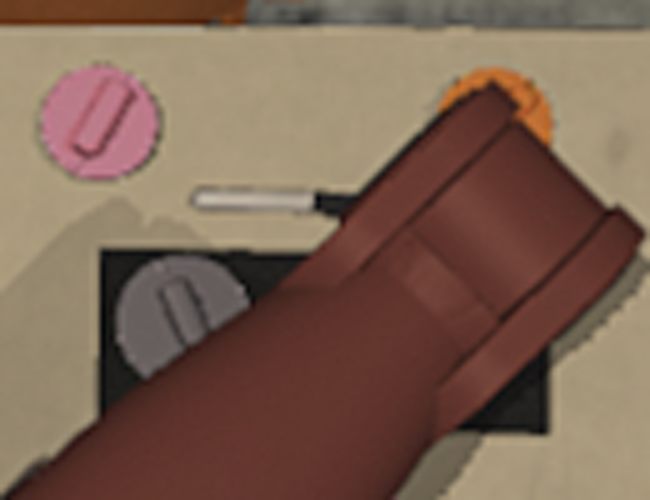

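The lid is gripped (width 17 mm, 58 N) and lifted, and lid_88 at crop (185,320) is undisturbed. Next I carry the lid to just above the collar and look.

```bash
python3 - <<'E'
from h import *
p=[.5457,.1915];o=[180,0,-168]
robot.line_to([.467,-.2933,.27],vel=.2)
robot.move_pose([*p,.27],o);robot.line_to([*p,.215],vel=.12);robot.pause(.3)
s=robot.observe();print(s['time'],s['tool_pos'],s['tcp_rot'],s['ft_force'])
im=robot.grab_frame("scene");cv2.imwrite("pics/s2.png",im)
# overlay the believed collar rim (z .104) and lid rim (z .215-.096+.0155)
big=cv2.resize(im[170:280,120:250],None,fx=6,fy=5.45,interpolation=cv2.INTER_CUBIC)
th=np.linspace(0,2*np.pi,90)
for z,r,col in((.104,.038,(0,0,255)),(.1345,.038,(0,255,0)),(.119,.0245,(255,0,0))):
    c=np.c_[p[0]+r*np.cos(th),p[1]+r*np.sin(th),np.full(90,z)]
    cv2.polylines(big,[((w2px("scene",c)+.5-[120,170])*[6,5.45]).astype(int)],True,col,1)
cv2.imwrite("pics/s2c.png",big)
E
```

```text
9.0333 [0.54602292 0.19153639 0.21570984] [-1.79992798e+02  6.24584487e-02 -1.67998681e+02] [ 0.05426978  0.04950938 -0.57613792]
```

View pics/s2c.png

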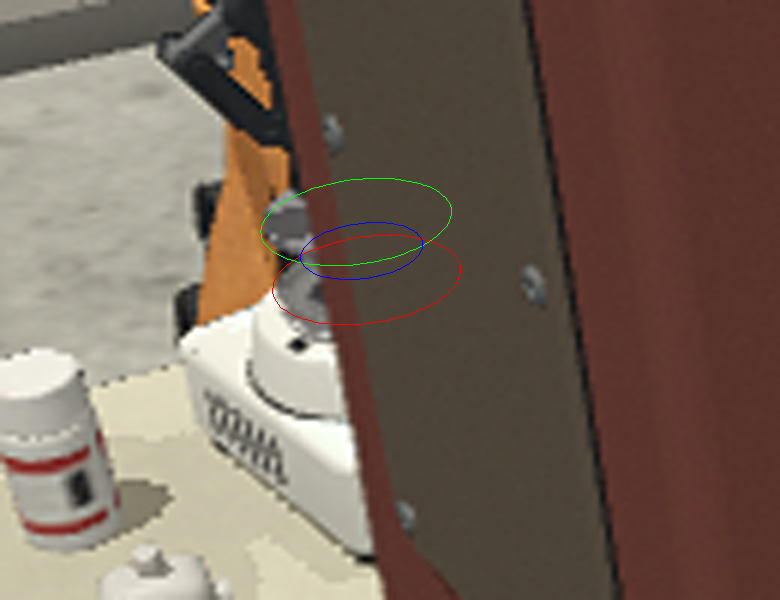

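The arm hides most of the view, but the lid's left edge (about 268,220) and the collar's (about 278,290) are shifted the same way from their predicted outlines. The two therefore agree to about 1 mm, so I insert under guard, with a small search if it jams.

```bash
python3 - <<'E'
from h import *
p=np.array([.5457,.1915])
def down(p,g=12):
    robot.line_to([*p,.206],vel=.08)
    r=robot.line_to([*p,.1835],vel=.025,guard=g);s=robot.observe()
    print(p.round(4),r,round(s['time'],2),np.round(s['tool_pos'],4),np.round(s['ft_force'],1),np.round(s['torque'],2),round(s['gripper_width'],4));return s['tool_pos'][2]
for d in((0,0),(0,.002),(0,-.002),(.002,0),(-.002,0)):
    if down(p+d)<.1875: break
E
```

```text
[0.5457 0.1915] True 10.17 [0.5455 0.1915 0.1844] [ 1.2 -1.7  3.6] [0.01 0.08 0.02] 0.017
```

It seated at the first try: contact at TCP z = 0.1844, against 0.1845 expected. Now I turn 45° clockwise in small steps, watching the torque.

```bash
python3 - <<'E'
from h import *
p=[.5456,.1915,.1842]
robot.pause(.4)
for y in(-174,-180,-186,-193,-200,-207,-213):
    robot.move_pose(p,[180,0,y])
    s=robot.observe();print(y,round(s['time'],2),np.round(s['tool_pos'],4),round(s['tcp_rot'][2],1),np.round(s['ft_force'],1),np.round(s['torque'],3),round(s['gripper_width'],4))
    if abs(s['torque'][2])>1.5: print("stop");break
robot.pause(.3)
cv2.imwrite("pics/t3.png",t:=robot.grab_frame("top"));im=robot.grab_frame("scene");cv2.imwrite("pics/s3.png",im)
a=cv2.resize(t[150:225,175:255],(400,375),interpolation=2);b=cv2.resize(im[185:275,130:226],(400,375),interpolation=2)
cv2.imwrite("pics/c3.png",np.hstack([a,b]))
E
```

```text
-174 10.82 [0.5458 0.1916 0.1845] -173.9 [-0.3  0.4  3.7] [ 0.316 -0.031 -0.064] 0.0169
-180 11.07 [0.5458 0.1915 0.1845] -179.7 [ 0.1 -0.5  4.7] [0.033 0.068 0.003] 0.0165
-186 11.32 [0.5458 0.1913 0.1845] 174.3 [ 0.  -3.1  4.7] [-0.292 -0.005 -0.016] 0.0168
-193 11.57 [0.5458 0.1912 0.1845] 167.2 [ 0.  -2.7  4.7] [-0.467  0.031 -0.037] 0.0169
-200 11.82 [0.5457 0.191  0.1845] 160.2 [-1.2 -4.4  6.1] [-0.674  0.189  0.076] 0.0169
-207 12.07 [0.5457 0.1909 0.1845] 153.2 [-0.4 -4.9  6.3] [-0.876  0.215  0.023] 0.0163
-213 12.32 [0.5456 0.1908 0.1845] 147.2 [-2.  -5.4  7. ] [-0.899  0.381  0.085] 0.0169
```

View pics/c3.png

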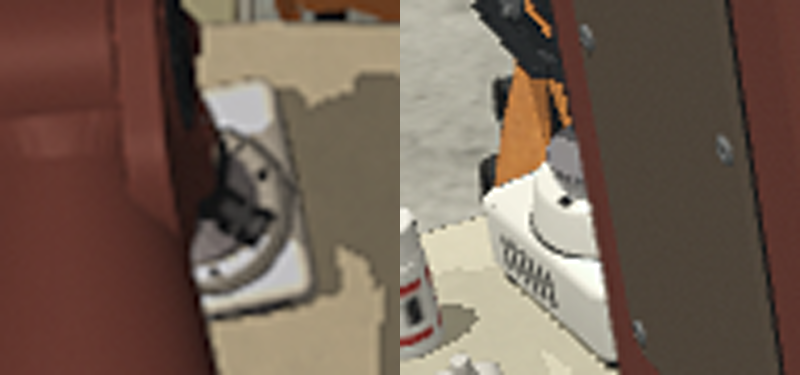

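The lid's rim sits down on the collar with the gripper on the bar, and the bottle and counter are still standing. The turn was from 192° to 147° (45° clockwise), the seat height held throughout, and the reaction torque is about 0.09 N m, which matches the ring spring at the jog rib. I hand it in while holding.

```bash
python3 - <<'E'
from plant import robot
s=robot.observe();print(s['time'],s['gripper_force'],s['torque'],s['tcp_rot'])
print(robot.job_done())
E
```

```text
12.7167 59.54282283782959 [-0.90205994  0.33363942  0.0129256 ] [-1.79929791e+02  4.58834859e-02  1.47254070e+02]
the job is handed in; nothing more can be done
None
```

I handed the job in at 12.7 s with lid_76 seated in the collar, turned 45° clockwise to the jog rib by the gripper's angle, and still gripped at about 60 N; I could not read the ring angle, and no verdict came back.

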